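# Raise the card and hold the spring clip open round its edge

## Robot

A 7-joint arm with a two-finger parallel gripper is mounted at the origin on a cart in front of the work surface, level with it; the furniture and walls round the work are solid. World frame = base frame: x ahead of the robot, y to its left, z up, the work surface at z = 0. Lengths are in mm, angles in rad, forces in N, time in s.
With the tool pointing down it reaches from about 400 to 850 mm from the base axis. Payload 6.9 kg.
Tool frame: the origin (TCP) lies midway between the tips of the shut fingers; the grasp point (between the pads) lies 19 mm behind it (robot.pinch_z is the distance from the TCP to the grasp point, in mm); z points along the fingers, y is the line along which they close (so a half turn about z gives the same grasp; the last joint's range is limited). The gripper opens to 85 mm and grips with 20 to 120 N. Pads are 22 mm wide; open, the fingers measure 114 mm over their backs; the gripper's body (76 mm by 85 mm) begins 54 mm behind the grasp point. The pads swing forward as they close: fully open they stand 13 mm farther back than shut.
Start: joints at [0.105, 0.507, -0.238, 1.5, 0.126, 1.149, -0.155], TCP at [624.989, -0.025, 231.275] pointing down, gripper open.
Joint ranges: [-3.08, 3.08], [-0.24, 2.05], [-1.43, 1.35], [0, 2.5], [-1.52, 4.66], [0.17, 1.96], [-2.89, 2.89]. Speed limits (rad/s): [2.39, 2.39, 3.14, 3.14, 3.14, 3.14, 3.14].

## Interface

Orientations are given as a rotation vector (axis times angle).
In Python, from station import robot, get_image, camera_params gives the robot as it stands. Calls block until the motion is done:
- robot.movep(position, orientation): joint-space move of the TCP to a pose.
- robot.move_straight(position, vel=150, rot=None): straight line of the TCP; rot=None keeps the orientation; vel is the mean speed in mm/s.
- robot.move_joints(angles): joint-space move.
- robot.open_jaws() and robot.clamp(strength=None): open the fingers fully, or close them until they stop; strength is the grip in N (None keeps the last).
- robot.pause(seconds).
- robot.ik(position, orientation): joint angles nearest the present ones, or None.
- robot.state(): the state.
- get_image(name): name is "scene" or "side" or "wrist"; returns the picture (400x640x3 uint8, red, green, blue); there is no depth.
- camera_params(name): a dict with "fovy" (degrees; the focal length in pixels is half the picture's height over the tangent of half this angle, whatever the lens; pixels are square), "cx", "cy" (the principal point, pixels), "rvec" (rotation vector, rad) and "tvec" (3), from world to camera coordinates, as OpenCV has them. Camera axes: x right, y down, z forward; pixel columns grow to the right and rows downward; lengths in mm; the calibration is good to about 2 mm. A picture is of the moment at which its call begins: read the wrist's pose just before it. camera_params takes no time and is no camera call; for the wrist camera it gives the pose at the moment of the call.
A pose or a line that the arm cannot do raises robot.MotionError and nothing moves.
- robot.finish_job(): hands the job in; it is judged then, once.
The state is a dict: "time": time; "joint_positions": joint angles; "qd": joint speeds; "joint_torque": joint torques, N m; "eef_pos": TCP position; "orientation": TCP orientation; "contact_force": force on the tool from outside, world axes, zero at the start; "wrist_torque": the same for the moment, N m; "opening": finger opening in mm; "grasp_force": force on a finger pad.
Only numpy, scipy, OpenCV 4.12 (cv2) and the standard library are available. Lean on these libraries where they do the work, as an engineer would, in place of code of your own. Each camera call takes 0.05 s, during which the arm holds its last target. There are 200 camera calls.

## Task

Swing the ball lever on the card stand until the card stands upright. Then squeeze the spring clip's handles to open it off its rail, carry it over and bring its wide-open jaws down around the middle of the card's top edge, one jaw on each side and not touching the card, so that scent strips can be slipped in. Finish still holding the clip squeezed open there, and leave the other things on the table standing where they are.

Things in the scene. Friction and masses are not known exactly. Their poses are not given: they have to be found in the camera images.
- card_stand: fixed wooden foot 90 x 136 x 12 mm with two dark steel cheeks that carry the card's rod 30 mm above the table. Origin: centre of the underside, on the table; its y axis runs along the rod (and along the card's edge), the card leans back toward its +x, the lever is on its +y side. The stand may be on the left or the right of the table.
- card_rest (a joint): lean of the card and its lever, which are one rigid piece on the rod: 0 = card and lever exactly upright, positive = leaning back toward the stand's +x (about 0.45 to 0.9 rad at the start), range -0.6 to 1.2; there is no stop at upright. The hinge is stiff (about 0.13 N m, some 1.3 N at the ball) and stays where it is left.
- lever_ball (a point): centre of the lever's black ball, 20 mm across, on an 8 mm steel rod that comes from the hinge; 105 mm from the hinge line and 110 mm to the stand's +y side of the card's middle, so there are 45 mm of free space between ball and card. The card's top is 5 mm farther from the hinge than the ball's centre.
- lever_hinge (a point): point on the hinge line straight under the ball when the lever is upright (30 mm above the table).
- card_edge (a point): middle of the card's top edge (moves with the card): brown card 3 mm thick, 110 mm wide, its top edge 110 mm from the hinge line, so 140 mm above the table when upright; a dark steel back plate covers only the lower 55 mm from the hinge. Its axes turn with the card: z up along the card, y along the edge, x across the card's thickness.
- clip_rail: fixed rail on which the clip is parked: wooden foot 70 x 110 x 12 mm with an upright steel plate 4 mm thick and 90 mm wide along its y axis, its top edge 85 mm above the table. Origin: centre of the underside.
- clip: steel spring clip like a clothes peg, 30 mm wide (x), 80 mm tall, 65 g: jaws down, flat handles up, pivot 40 mm above the jaw tips. Origin midway between the tips; z up to the handles, x along pivot and tips (along the plate while parked), y across: squeezing and opening direction. Parked upright on the rail plate, its pivot resting on the top edge, tips 36 mm below it; throat 36 mm deep.
- clip_grip (a point): midway between the handles, 66 mm above the jaw tips (26 above the pivot). Handles are 30 mm wide along the clip's x, reach 6 to 42 mm above the pivot and splay outward: 46 mm over their tops at rest, 22 mm with flat parallel outer faces when squeezed to their stop. Squeezing fully takes 4 to 8 N; a harder grip is taken by the stop.
- clip_mouth (a point): the clip's origin, midway between the jaw tips: the middle of the mouth. The mouth is 4 mm wide while parked, about 28 mm wide when fully open.
- clip_jaw_a (a joint): turn of one jaw-and-handle half (clip's +y side): 0 = parked on the plate, grows as the handles are squeezed and the jaw opens, 0.30 = fully open at the stop; a spring shuts it.
- clip_jaw_b (a joint): the same for the other half (clip's -y side).
- beaker: bystander: small clear beaker 47 x 47 x 55 mm; origin at the centre of its underside.
- label_roll: bystander: roll of blank white labels lying flat, 64 mm across, 26 mm high; origin at the centre of its underside.
- front_bottle: bystander: amber dropper bottle, black top, 39 mm across, 102 mm tall, behind the gap between stand and rail; origin at the centre of its underside.
- side_bottle: bystander: amber dropper bottle of the same size, back left; origin at the centre of its underside.
- funnel: bystander: small steel funnel standing mouth down, 57 x 57 x 56 mm, back right; origin at the centre of its underside.
Not all that is in view belongs to the job. What is shaped like the clip but purple is not meant.

How it is judged:
By the outcome, as a careful person would: the job done as asked, in the order asked, and still so for the second after the job is handed in, while the arm keeps its last pose, push and grip.
It also fails if it takes over 50 s, if anything falls off the work surface, if the arm or the gripper's body presses on something with over 40 N, if the wrist force passes 120 N, or if a joint passes its speed limit or range.

## Working session

There is one attempt and no reset: what is moved stays moved. The work goes in short steps, each a Python script; the robot and the scene stay as the last script left them, time stands still between calls to the robot, and variables do not carry over. Pictures are saved under pics/ and viewed, at most 12 in all, crops included, and the job is handed in when it is done.

```bash
ls; mkdir -p pics; python3 - <<'E'
from station import robot,get_image,camera_params
import cv2,numpy as np
for n in ("scene","side","wrist"):
    im=get_image(n); cv2.imwrite(f"pics/{n}0.png",im[:,:,::-1]); print(n,camera_params(n))
print(robot.state(),robot.pinch_z)
E
```

```text
pics
scene {'fovy': 42.76564589178041, 'cx': 319.9795061436137, 'cy': 200.72137189719348, 'rvec': array([ 2.13373652, -0.78408094,  0.35916223]), 'tvec': array([-450.38387366,  317.7162559 , 1014.45609845])}
side {'fovy': 53.291396354893536, 'cx': 316.1301602407455, 'cy': 202.96484654389062, 'rvec': array([ 0.28084467, -2.5107612 ,  1.61089323]), 'tvec': array([568.56215872, 138.07586154, 986.72174777])}
wrist {'fovy': 61.48889803460338, 'cx': 320.3275955733375, 'cy': 206.4687473389762, 'rvec': array([-2.81133087e+00, -1.48927228e-03,  1.23855138e-03]), 'tvec': array([-624.40264365,  -43.84686708,  380.24093297])}
{'time': 0.15, 'joint_positions': array([ 0.10550551,  0.50813105, -0.23756194,  1.5009197 ,  0.12571128,
        1.14888964, -0.15479383]), 'qd': array([ 0.00043963, -0.00164013, -0.00179005, -0.00184333, -0.00078277,
       -0.0026633 ,  0.00125295]), 'joint_torque': array([-1.45638624e-03, -6.21010351e+01, -2.18872748e+00, -2.49840939e+01,
        1.27439146e-02,  9.07797832e-03,  3.50406015e-05]), 'eef_pos': array([ 6.24613721e+02, -6.16054177e-02,  2.30632923e+02]), 'orientation': array([-2.22074022e+00, -2.22080828e+00,  1.53518061e-03]), 'contact_force': array([ 0.54341779, -0.03983938, -0.59351419]), 'wrist_torque': array([ 0.00743405, -0.05686705, -0.02997145]), 'grasp_force': 0.0, 'opening': 85.36630554563268} 18.700000000000003
```

View pics/scene0.png

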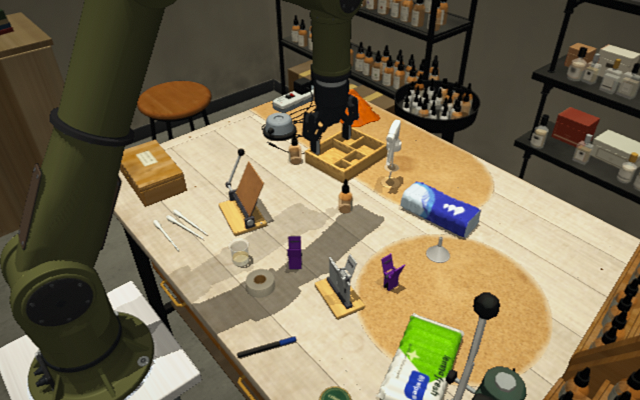

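View pics/side0.png

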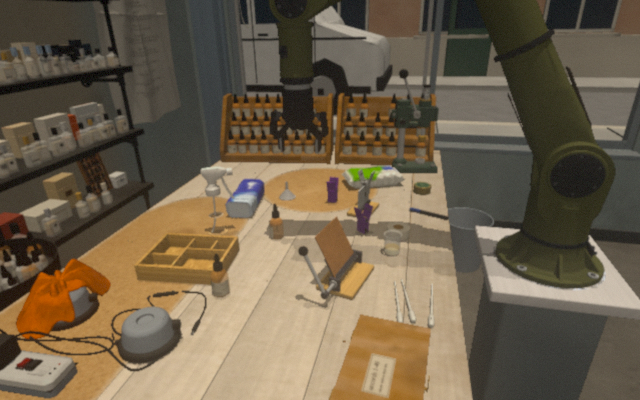

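The scene view shows the stand on the left (ball near 241,152, card near 250,188) and the steel clip on its rail near (342,275). The side view has the ball at (304,251) and the card near (335,245). There are three clip-shaped things: grey at (342,275) on the rail, purple at (294,252) and purple at (392,272). The grey one on the rail is the one meant. I'll confirm it in an enlarged crop.

```bash
cat > h.py <<'E'
from station import robot,get_image,camera_params
import cv2,numpy as np
def cam(n,p=None):
    p=p or camera_params(n); f=200/np.tan(np.radians(p["fovy"]/2))
    return np.array([[f,0,p["cx"]],[0,f,p["cy"]],[0,0,1]]),cv2.Rodrigues(np.array(p["rvec"]))[0],np.array(p["tvec"])
def ray(c,uv):
    K,R,t=c; d=R.T@np.linalg.inv(K)@np.array([uv[0],uv[1],1.]); return -R.T@t,d/np.linalg.norm(d)
def onplane(c,uv,z):
    o,d=ray(c,uv); return o+d*(z-o[2])/d[2]
def tri(c1,uv1,c2,uv2):
    o1,d1=ray(c1,uv1);o2,d2=ray(c2,uv2)
    s=np.linalg.lstsq(np.c_[d1,-d2],o2-o1,rcond=None)[0]
    a=o1+s[0]*d1;b=o2+s[1]*d2; return (a+b)/2,np.linalg.norm(a-b)
def proj(c,P):
    K,R,t=c; q=K@(R@np.array(P,float)+t); return q[:2]/q[2]
E
python3 - <<'E'
from h import *
a=cv2.imread("pics/scene0.png");b=cv2.imread("pics/side0.png")
l=cv2.resize(a[140:320,210:370],None,fx=3,fy=3,interpolation=cv2.INTER_CUBIC)   # 480x540
r=cv2.resize(b[165:305,290:400],None,fx=2.85,fy=3.86,interpolation=cv2.INTER_CUBIC)[:540]
cv2.imwrite("pics/crop1.png",np.hstack([l,r])); print(r.shape)
C,S=cam("scene"),cam("side")
print(tri(C,(241,152),S,(304,251)))
for n,uv,z in [("clip",(342,262),115),("standfoot",(243,215),12),("railfoot",(340,297),12),("beaker",(240,262),0),("roll",(260,282),13),("fb",(346,210),0),("p1",(294,268),0),("p2",(392,288),0)]: print(n,onplane(C,uv,z).round())
E
```

```text
(540, 314, 3)
(array([542.67040929, 275.1990933 , 121.33771769]), np.float64(2.7577168217408925))
clip [ 480. -202.  115.]
standfoot [466. 168.  12.]
railfoot [ 474. -205.   12.]
beaker [371.  39.  -0.]
roll [365. -55.  13.]
fb [694.  17.   0.]
p1 [457. -60.   0.]
p2 [ 587. -254.    0.]
```

View pics/crop1.png

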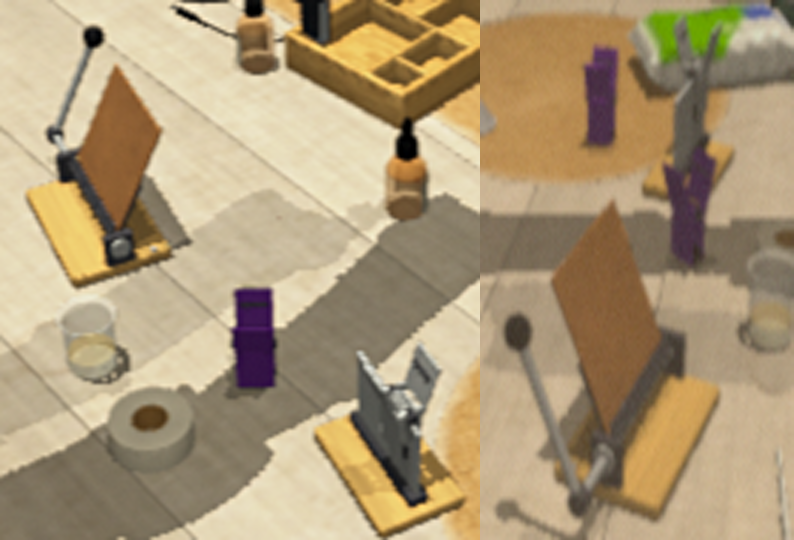

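The crop confirms it: the grey steel clip sits on the rail plate with its handles up, at crop (400,400). The others are purple and stand on the table. Next, close looks from the wrist camera.

```bash
python3 - <<'E'
from h import *
rot=robot.state()["orientation"]
import pickle
d={}
for n,p in (("rail",(450,-200,300)),("stand",(470,150,300))):
    robot.movep(p,[-2.2214,-2.2214,0]); robot.pause(.3)
    d[n]=camera_params("wrist"); im=get_image("wrist"); cv2.imwrite(f"pics/w_{n}.png",im[:,:,::-1])
    c=cam("wrist",d[n]); print(n,ray(c,(320,206)),robot.state()["eef_pos"],robot.state()["time"])
pickle.dump(d,open("w.pkl","wb"))
E
```

```text
rail (array([ 450.38446053, -116.92614269,  442.28468364]), array([-4.06821383e-04, -3.22427054e-01, -9.46594226e-01])) [ 450.4032649  -199.48319054  299.68056994] 1.5667
stand (array([470.25794567, 231.71992741, 442.6067368 ]), array([-8.78651450e-04, -3.23047173e-01, -9.46382456e-01])) [470.17730371 149.45707865 299.98566616] 3.2333
```

View pics/w_rail.png

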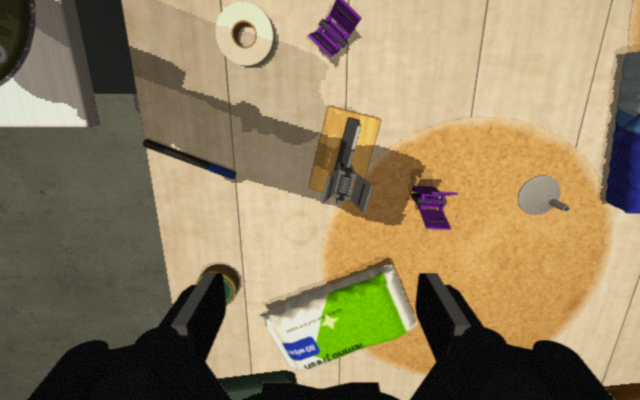

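View pics/w_stand.png

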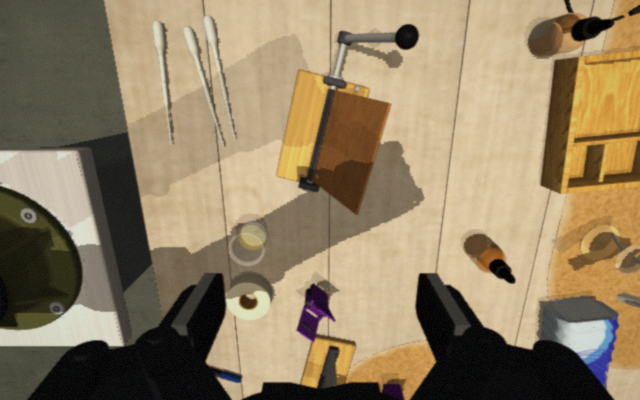

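In the rail picture the steel clip is at (345,187), at the plate's lower (-y) end, with the plate top running up to about (353,122). In the stand picture the ball is at (406,36), the card's top corners are at (390,103) and (357,213), and the stand foot's left corners are at (300,69) and (277,176). Next I measure these by mask and enlarge the clip.

```bash
python3 - <<'E'
from h import *
import pickle
d=pickle.load(open("w.pkl","rb")); W=cam("wrist",d["stand"]);V=cam("wrist",d["rail"]); C,S=cam("scene"),cam("side")
im=cv2.imread("pics/w_stand.png"); hsv=cv2.cvtColor(im,cv2.COLOR_BGR2HSV)
m=np.zeros(im.shape[:2],np.uint8); m[20:52,390:424]=(hsv[20:52,390:424,2]<60)*255
def cen(m):
    n,l,s,c=cv2.connectedComponentsWithStats(m.astype(np.uint8)); i=1+np.argmax(s[1:,4]); return c[i],s[i]
bw,s=cen(m>0); print("ball wrist",bw,s)
def dark(f,x0,x1,y0,y1):
    g=cv2.imread(f); k=np.zeros(g.shape[:2],np.uint8); k[y0:y1,x0:x1]=g[y0:y1,x0:x1].max(2)<60; r=cen(k); print(f,r); return r[0]
bs=dark("pics/scene0.png",232,250,144,160); bd=dark("pics/side0.png",296,312,243,259)
print("ball",tri(W,bw,C,bs),tri(W,bw,S,bd))
# card
br=((hsv[:,:,0]<15)&(hsv[:,:,1]>110)&(hsv[:,:,2]>50)&(hsv[:,:,2]<190)); br[:, :300]=0; br[:,410:]=0; br[:80]=0;br[225:]=0
k=cv2.morphologyEx(br.astype(np.uint8),cv2.MORPH_OPEN,np.ones((3,3)))
cs=max(cv2.findContours(k,0,2)[0],key=cv2.contourArea); q=cv2.approxPolyDP(cs,6,True)[:,0]; print("card",q.tolist())
# wood foot rail
g=cv2.imread("pics/w_rail.png")
a=cv2.resize(g[95:220,295:395],None,fx=4.5,fy=4.5,interpolation=cv2.INTER_CUBIC)
b=cv2.imread("pics/scene0.png")[245:325,305:375]; b=cv2.resize(b,(int(70*4.5),int(80*4.5)),interpolation=cv2.INTER_CUBIC); b=cv2.copyMakeBorder(b,0,a.shape[0]-b.shape[0],0,0,0)
cv2.imwrite("pics/crop2.png",np.hstack([a,b])); print(a.shape,b.shape)
for u,z in (((300,69),12),((277,176),12)): print("stand corner",onplane(W,u,z).round(1))
for u,z in (((330,107),12),((381,117),12),((310,190),12)): print("rail corner",onplane(V,u,z).round(1))
E
```

```text
ball wrist [406.28337237  36.45199063] [395  25  23  24 427]
pics/scene0.png (array([240.62068966, 152.20689655]), array([238, 150,   6,   6,  29], dtype=int32))Traceback (most recent call last):
  File "<stdin>", line 11, in <module>
  File "<stdin>", line 10, in dark
  File "<stdin>", line 7, in cen
    return _wrapfunc(a, 'argmax', axis=axis, out=out, **kwds)
    return bound(*args, **kwds)
ValueError: attempt to get argmax of an empty sequence
```

```bash
python3 - <<'E'
from h import *
import pickle
d=pickle.load(open("w.pkl","rb")); W=cam("wrist",d["stand"]);V=cam("wrist",d["rail"]); C,S=cam("scene"),cam("side")
im=cv2.imread("pics/w_stand.png"); hsv=cv2.cvtColor(im,cv2.COLOR_BGR2HSV)
bw=(406.3,36.5)
print("ball",tri(W,bw,C,(240.6,152.2)),tri(W,bw,S,(304,251.5)))
br=((hsv[:,:,0]<15)&(hsv[:,:,1]>110)&(hsv[:,:,2]>50)&(hsv[:,:,2]<190)); br[:, :300]=0; br[:,410:]=0; br[:80]=0;br[225:]=0
k=cv2.morphologyEx(br.astype(np.uint8),cv2.MORPH_OPEN,np.ones((3,3)))
cs=max(cv2.findContours(k,0,2)[0],key=cv2.contourArea); q=cv2.approxPolyDP(cs,6,True)[:,0]; print("card",q.tolist())
for u in ((390,103),(357,213)): print("card top",onplane(W,u,124).round(1))
g=cv2.imread("pics/w_rail.png")
a=cv2.resize(g[95:220,295:395],None,fx=4.5,fy=4.5,interpolation=cv2.INTER_CUBIC)
b=cv2.imread("pics/scene0.png")[245:325,305:375]; b=cv2.resize(b,(int(70*4.5),int(80*4.5)),interpolation=cv2.INTER_CUBIC); b=cv2.copyMakeBorder(b,0,a.shape[0]-b.shape[0],0,0,0)
cv2.imwrite("pics/crop2.png",np.hstack([a,b])); print(a.shape,b.shape)
for u,z in (((300,69),12),((277,176),12)): print("stand corner",onplane(W,u,z).round(1))
for u,z in (((330,107),12),((381,117),12),((310,190),12)): print("rail corner",onplane(V,u,z).round(1))
E
```

```text
ball (array([543.95893153, 276.47287006, 120.87782465]), np.float64(1.1284342714874562)) (array([542.97032857, 276.09378919, 120.17643735]), np.float64(3.3076804556345594))
card [[334, 91], [331, 111], [343, 108], [349, 118], [332, 114], [325, 127], [337, 130], [323, 136], [335, 148], [331, 169], [341, 169], [336, 159], [374, 159], [378, 143], [368, 146], [377, 137], [368, 136], [381, 135], [389, 103], [383, 110], [376, 101], [361, 113], [356, 107], [374, 100], [354, 102], [345, 93], [340, 100]]
card top [533.5 221.5 124. ]
card top [507.3 115.5 124. ]
(562, 450, 3) (562, 315, 3)
stand corner [446.3 256.6  12. ]
stand corner [413.4 126.4  12. ]
rail corner [ 462.2 -135.    12. ]
rail corner [ 525.6 -146.7   12. ]
rail corner [ 436.8 -241.    12. ]
```

View pics/crop2.png

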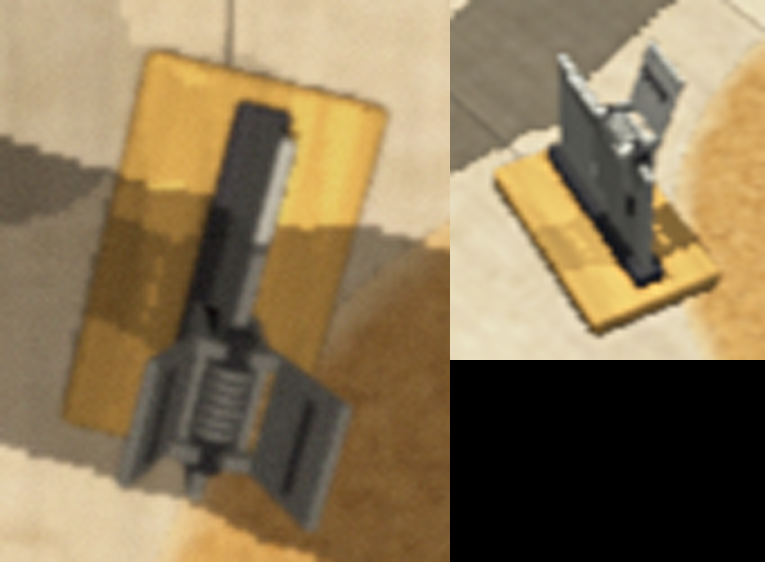

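The crop shows the clip at the -y end of the rail plate, spring centre at crop (222,405). The left handle's top edge is around (137,422) and the right one's around (331,467), with yaw about -13°. Ball and card agree with a stand yaw of about -14° and a lean of about 0.53. I'll check the hinge, then swing the lever with the tool aligned along it.

```bash
cat >> h.py <<'E'
from scipy.spatial.transform import Rotation as Ro
R0=Ro.from_rotvec([-2.22144147,-2.22144147,0])
def rot(yaw,tilt=0): return (Ro.from_euler("z",yaw)*Ro.from_euler("y",tilt)*R0).as_rotvec()
def vec(yaw,v,tilt=0): return (Ro.from_euler("z",yaw)*Ro.from_euler("y",tilt)).apply(v)
E
python3 - <<'E'
from h import *
import pickle
d=pickle.load(open("w.pkl","rb")); W=cam("wrist",d["stand"]);V=cam("wrist",d["rail"])
print("hub",onplane(W,(343,38),32).round(1))
for n,u,z in (("spring",(344.3,185),92),("hl",(325.6,188.9),129),("hr",(368.6,198.9),129),("platetop far",(354,119),85)): print(n,onplane(V,u,z).round(1))
for u in [(330.,175),(322.8,202.8),(372.8,185),(364.3,212.8)]: print("handle corner",onplane(V,u,129).round(1))
yaw=np.radians(-14); b=np.array([543.7,276.4,120.5]); th=np.arccos((b[2]-30)/105)
h=b-vec(yaw,[0,0,105],th); print("hinge",h.round(1),th, "card mid hinge",(h-vec(yaw,[0,110,0])).round(1))
for t in (th,0):
    for r in (95,200): print(robot.ik(h+vec(yaw,[0,0,r],t),rot(yaw,t)))
E
```

```text
hub [495.4 287.1  32. ]
spring [ 476.4 -212.3   92. ]
hl [ 455.6 -206.1  129. ]
hr [ 497.7 -216.2  129. ]
platetop far [ 485.1 -143.8   85. ]
handle corner [ 459.7 -192.4  129. ]
handle corner [ 453.  -220.3  129. ]
handle corner [ 501.1 -202.1  129. ]
handle corner [ 494.2 -230.6  129. ]
hinge [492.  289.3  30. ] 0.5317821552858951 card mid hinge [465.4 182.5  30. ]
[-1.24096686e-01  8.75944206e-01 -4.67013079e-01  1.29663682e+00
 -1.36733646e-03  1.43021170e+00 -7.53494401e-01]
[-0.13429443  0.871965   -0.43914695  1.02207806 -0.01813591  1.70505737
 -0.74013259]
[-0.3184278   0.5470666  -0.3953502   1.78876692  0.26783122  0.85874614
 -1.08257358]
[-0.29216403  0.44042055 -0.4277882   1.64752824  0.20007056  1.0971857
 -1.01991939]
```

Hub check: it agrees with the hinge to about 4 mm across. The clip centre from the spring and from the handles agrees at (476.6,-211.5), yaw -13.5°. Swinging the lever now.

```bash
python3 - <<'E'
from h import *
yaw=np.radians(-14); b=np.array([543.7,276.4,120.5])
h=np.array([492.,289.3,30])+vec(yaw,[1.5,0,0]); th=np.arctan2(vec(-yaw,b-h)[0],b[2]-30)
P=lambda r,t:h+vec(yaw,[0,0,r],t)
robot.movep(P(180,th),rot(yaw,th)); robot.move_straight(P(94,th),vel=150)
robot.clamp(20); s=robot.state(); print(th,s["opening"],s["grasp_force"],s["contact_force"])
for t in np.linspace(th,0,6)[1:]: robot.move_straight(P(94,t),vel=80,rot=rot(yaw,t)); s=robot.state(); print(round(t,2),s["contact_force"].round(1),s["opening"])
robot.open_jaws(); robot.move_straight(P(180,0))
robot.movep((480,150,300),rot(0)); robot.pause(.3)
import pickle
p=camera_params("wrist"); w=get_image("wrist"); s=get_image("scene"); d=get_image("side"); pickle.dump(p,open("w2.pkl","wb"))
for n,i in (("w2",w),("s2",s),("d2",d)): cv2.imwrite(f"pics/{n}.png",i[:,:,::-1])
a=cv2.resize(w[10:240,260:430],(340,460),interpolation=cv2.INTER_CUBIC); c=cv2.resize(s[140:255,200:310],(440,460),interpolation=cv2.INTER_CUBIC)
cv2.imwrite("pics/crop3.png",np.hstack([a,c])[:,:,::-1]); print(robot.state()["time"])
E
```

```text
0.519735629689922 17.974004053695502 19.472167789936066 [-0.44083694 -0.25555692  1.90666824]
0.42 [-2.   0.1 -3.1] 18.206715466378462
0.31 [-1.1  1.8 -4.5] 18.12750977096915
0.21 [-2.7 -1.5 -3.1] 18.154758649904903
0.1 [-3.3 -3.4 -0.8] 17.9850166075768
0.0 [-2.5 -4.7 -0.4] 18.2053908728031
9.3167
```

View pics/crop3.png

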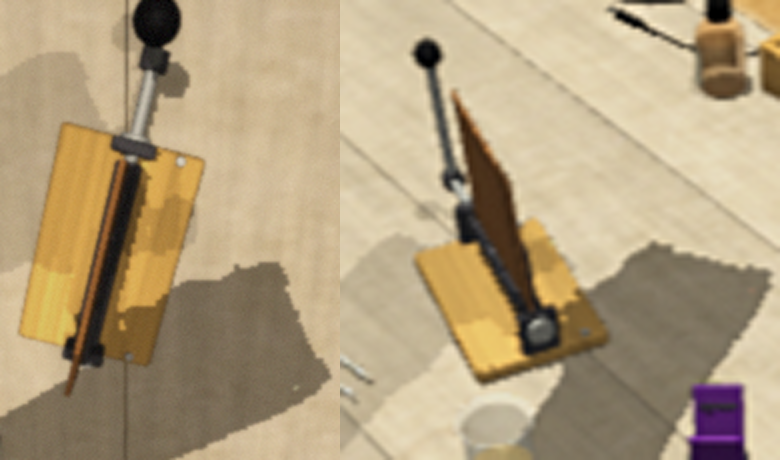

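The picture shows the card nearly upright. The wrist crop has the card's top edge from (124,160) to (70,395), the ball at (157,20) and the hinge rod from (152,75) to (138,130). Next I compute the remaining lean.

```bash
python3 - <<'E'
from h import *
import pickle
W=cam("wrist",pickle.load(open("w2.pkl","rb")))
yaw=np.radians(-14); g=lambda u,z: vec(-yaw,onplane(W,(260+u[0]/2,10+u[1]/2),z)-np.array([492,289.3,0])).round(1)
for n,u,z in (("ball",(157,20),135),("rod up",(152,75),30),("rod low",(138,130),30),("edge far",(122,160),140),("edge near",(70,395),140),("foot",(62,122),12),("foot",(203,160),12),("foot",(20,335),12),("foot",(147,365),12)): print(n,g(u,z))
im=cv2.imread("pics/w2.png"); hsv=cv2.cvtColor(im,cv2.COLOR_BGR2HSV)
# rod centre by row: bright grey low saturation
for r in (52,56,60,64,68):
    x=np.arange(322,345); v=im[r,322:345].astype(int); sat=v.max(1)-v.min(1); k=sat<22; print(r,x[k].mean() if k.any() else None,k.sum(), g(((x[k].mean()-260)*2+1,(r-10)*2+1),30))
m=np.zeros(im.shape[:2],np.uint8); m[8:34,325:352]=im[8:34,325:352].max(2)<60
mm=cv2.moments(m,True); print("ball px",mm["m10"]/mm["m00"],mm["m01"]/mm["m00"],mm["m00"])
# ball in scene
for n,(x0,x1,y0,y1) in {"s2":(214,228,146,160)}.items():
    k=cv2.imread(f"pics/{n}.png")[y0:y1,x0:x1].max(2)<60; yy,xx=np.nonzero(k); print(xx.mean()+x0,yy.mean()+y0,k.sum())
    b=tri(W,(mm["m10"]/mm["m00"],mm["m01"]/mm["m00"]),cam("scene"),(xx.mean()+x0,yy.mean()+y0)); print(b,vec(-yaw,b[0]-np.array([492,289.3,0])))
E
```

```text
ball [  2.2  -0.6 135. ]
rod up [ 6.8 -8.3 30. ]
rod low [  6.4 -37.8  30. ]
edge far [  1.5 -56.1 140. ]
edge near [   3.4 -164.4  140. ]
foot [-38.2 -43.7  12. ]
foot [ 49.  -43.7  12. ]
foot [ -36.8 -177.3   12. ]
foot [  49.3 -176.7   12. ]
52 332.0 1 [  4.3 -14.1  30. ]
56 335.0 3 [  8.6 -17.3  30. ]
60 334.0 1 [  8.6 -21.6  30. ]
64 332.0 3 [  7.5 -26.1  30. ]
68 332.5 2 [  9.1 -30.   30. ]
ball px 337.85263157894735 20.02315789473684 475.0
221.53333333333333 153.2 30
(array([493.3105309 , 288.49758183, 133.52295892]), np.float64(0.39700160760258446)) [  1.46572506  -0.4615368  133.52295892]
```

The foot centre and the rod put the hinge about 4.5 mm to the +x side of the ball, so the lean is about -0.04. I'll check with a view turned half round, so that camera bias flips.

```bash
cat > lean.py <<'E'
from h import *
yaw=np.radians(-14); O=np.array([492,289.3,0])
def look(dy,name):
    y=yaw+dy; c0=np.array([492.,289.3,0])+vec(yaw,[5,-60,0])   # aim point over stand
    off=vec(y,[0,-82,0]); p=c0+off; p[2]=300
    robot.movep(p,rot(y)); robot.pause(.3); W=cam("wrist"); im=get_image("wrist")[:,:,::-1].copy(); cv2.imwrite(f"pics/{name}.png",im)
    hsv=cv2.cvtColor(im,cv2.COLOR_BGR2HSV)
    def roi(P,r):
        u=proj(W,P); m=np.zeros(im.shape[:2],np.uint8); cv2.circle(m,tuple(int(v) for v in u),r,1,-1); return m>0
    st=lambda P:vec(-yaw,P-O)
    bm=roi(O+vec(yaw,[2,0,135]),20)&(im.max(2)<60)
    n,l,s,c=cv2.connectedComponentsWithStats(bm.astype(np.uint8)); i=1+np.argmax(s[1:,4]); B=st(onplane(W,c[i],135))
    wm=roi(O+vec(yaw,[6,-110,12]),85)&(hsv[:,:,0]>10)&(hsv[:,:,0]<28)&(hsv[:,:,1]>125)&(hsv[:,:,2]>90)
    k=cv2.morphologyEx(wm.astype(np.uint8),cv2.MORPH_OPEN,np.ones((3,3)))
    pts=np.argwhere(k)[:,::-1]; F=np.array([st(onplane(W,p,12)) for p in pts])
    # foot sides: extreme x per 5 mm slice along y
    ys=np.arange(-165,-55,5); lo=[];hi=[]
    for a in ys:
        q=F[abs(F[:,1]-a)<2.5,0]
        if len(q)>5: lo.append(q.min());hi.append(q.max())
    print(name,"ball",B.round(1),s[i,4],"foot x",np.median(lo).round(1),np.median(hi).round(1),"mid",(np.median(lo)/2+np.median(hi)/2).round(2)); return im
if __name__=="__main__":
    a=look(0,"la"); b=look(np.pi,"lb"); cv2.imwrite("pics/crop4.png",np.vstack([a[20:300,180:480],b[20:300,180:480]])); print(robot.state()["time"])
E
python3 lean.py
```

```text
la ball [  1.9  -1.5 135. ] 534 foot x -38.0 49.2 mid 5.6
lb ball [  2.3  -3.8 135. ] 419 foot x -38.2 49.3 mid 5.56
12.4583
```

View pics/crop4.png

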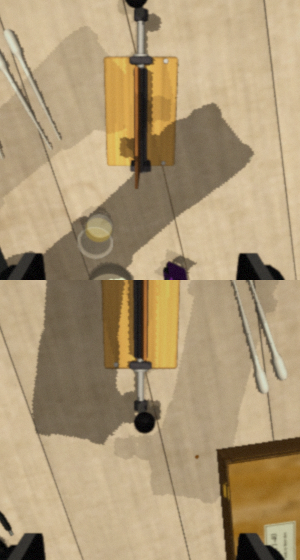

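Both views show the stand with the card just short of upright: the foot's mid-line is at x 5.6 and the ball at 2.1. The lean is about -0.033. I'll regrip the ball, move it +3.5 mm, then check and go over the clip.

```bash
python3 - <<'E'
from h import *
from lean import look,yaw,O
P=lambda x,z:O+vec(yaw,[x,0,z])
robot.movep(P(1.6,210),rot(yaw)); robot.move_straight(P(1.6,124)); robot.clamp(20)
robot.move_straight(P(5.1,124),vel=30); robot.pause(.2); robot.open_jaws(); robot.move_straight(P(5.1,210))
look(0,"lc")
cy=np.radians(-13.5)
robot.movep((476.6,-211.5,185),rot(cy)); s=robot.state(); print(s["time"],s["eef_pos"])
C=cam("scene"); im=get_image("scene")[:,:,::-1]; cv2.imwrite("pics/pre.png",cv2.resize(im[215:325,275:395],(640,586),interpolation=cv2.INTER_CUBIC))
E
```

```text
lc ball [  5.1  -1.4 135. ] 525 foot x -38.3 49.2 mid 5.49
19.9917 [ 477.32537594 -210.29433908  185.09123255]
```

View pics/pre.png

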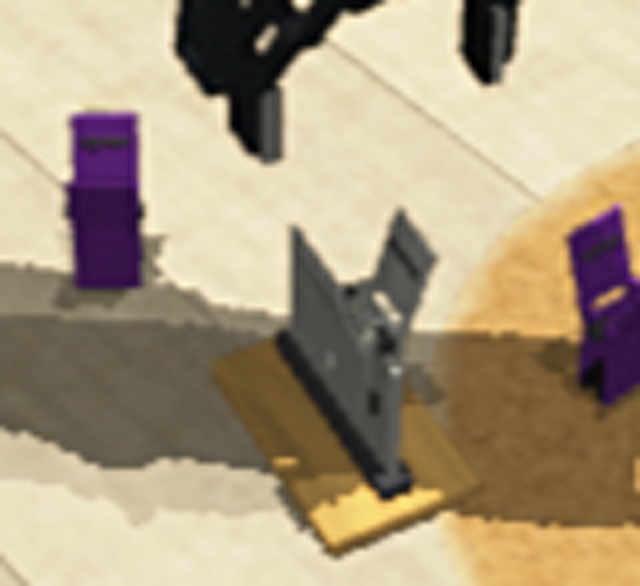

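The picture shows the open fingers straddling the steel clip line, at (265,130) and (485,60), above the clip at (370,310). The lean is now about -0.004. Grasping and lifting.

```bash
python3 - <<'E'
from h import *
cy=np.radians(-13.5); x,y=476.6,-211.5
robot.move_straight((x,y,96.5),vel=120); s=robot.state(); print(s["eef_pos"],s["contact_force"].round(1))
robot.clamp(40); robot.pause(.2); s=robot.state(); print(s["opening"],s["grasp_force"],s["contact_force"].round(1),s["wrist_torque"].round(2),s["eef_pos"])
if s["opening"]<26 and s["opening"]>18:
    robot.move_straight((x,y,230),vel=120); s=robot.state(); print(s["opening"],s["contact_force"].round(1),s["time"])
a=get_image("scene");b=get_image("side"); cv2.imwrite("pics/sa.png",a[:,:,::-1]);cv2.imwrite("pics/sb.png",b[:,:,::-1])
cv2.imwrite("pics/crop5.png",np.hstack([cv2.resize(a[165:315,285:395],(400,545)),cv2.resize(b[110:230,320:410],(400,545))])[:,:,::-1])
E
```

```text
[ 476.95604144 -211.77263821   97.03968061] [-0.5  0.3  0.4]
20.538537611224594 39.43823218345642 [-2.6  1.2 12.8] [ 0.23  0.41 -0.05] [ 477.15659281 -212.01917052   97.87007833]
20.407822663718157 [-0.1  0.  -1.3] 23.0083
```

View pics/crop5.png

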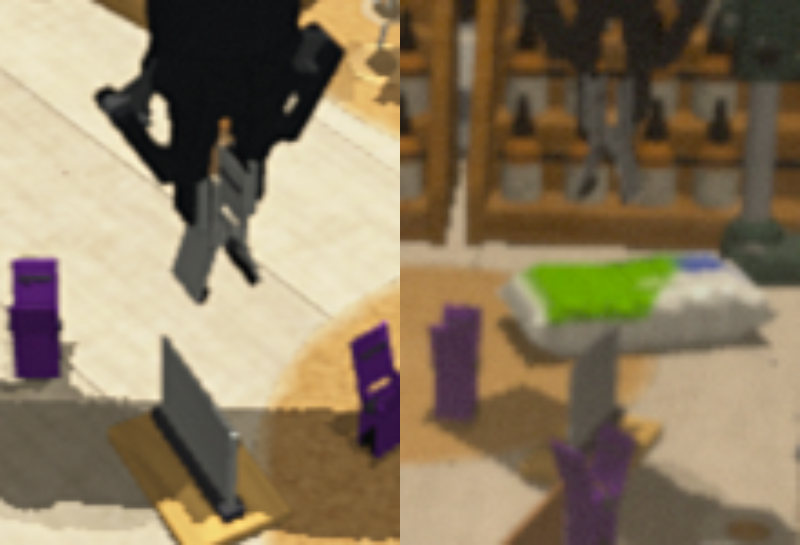

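The crop shows the steel clip squeezed open and clear of the rail, jaw tips at (190,298) and (250,280) in the scene half and (588,197) and (625,200) in the side half. I'll check the mouth's position, carry it over the card and look.

```bash
python3 - <<'E'
from h import *
from lean import yaw,O
C,S=cam("scene"),cam("side"); s=robot.state(); print("tcp",s["eef_pos"])
print(tri(C,((337.3+353.8)/2,244.5),S,((362.3+370.6)/2,153.7)))
E0=O+vec(yaw,[5.3,-110,0]); print("edge",E0)
robot.movep((E0[0],E0[1],235),rot(yaw)); robot.pause(.4); s=robot.state(); print(s["eef_pos"],s["opening"],s["time"])
a=get_image("scene");b=get_image("side"); cv2.imwrite("pics/ta.png",a[:,:,::-1]);cv2.imwrite("pics/tb.png",b[:,:,::-1])
print(proj(C,(E0[0],E0[1],140)),proj(S,(E0[0],E0[1],140)))
cv2.imwrite("pics/crop6.png",np.hstack([cv2.resize(a[110:250,190:290],(400,560),interpolation=cv2.INTER_CUBIC),cv2.resize(b[140:300,280:394],(400,560),interpolation=cv2.INTER_CUBIC)])[:,:,::-1])
E
```

```text
tcp [ 476.29444735 -211.27849702  229.3350141 ]
(array([ 475.7948188 , -216.11575054,  177.9859303 ]), np.float64(0.7213640700603615))
edge [470.53115883 181.28528406   0.        ]
[470.66041339 180.90399399 235.02095863] 20.247170017233426 24.9667
[236.11090187 172.38624211] [346.18633093 224.73222046]
```

View pics/crop6.png

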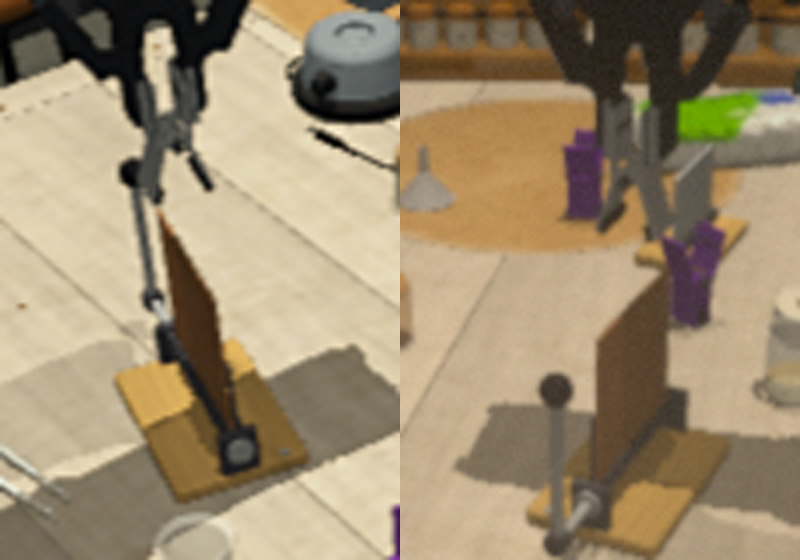

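The clip hangs open straight above the card's top edge. Tips are at (152,198) and (209,186) in the scene half and (605,228) and (660,232) in the side half. I'll measure the mouth, then lower it.

```bash
python3 - <<'E'
from h import *
from lean import yaw,O
C,S=cam("scene"),cam("side"); E0=O+vec(yaw,[5.3,-110,0])
L=tri(C,(228,159.5),S,(354.1,206.3)); R=tri(C,(242.3,156.5),S,(338.4,205.1)); print(L,R)
m=vec(-yaw,(L[0]+R[0])/2-E0); print("mouth rel. edge frame",m.round(1))
# card top edge ends relative to E0 by same cameras
a=tri(C,(190+161/4,110+213/4),S,(280+199/3.509,140+340/3.5)); b=tri(C,(190+212/4,110+300/4),S,(280+267/3.509,140+272/3.5)); print("far",vec(-yaw,a[0]-E0).round(1),a[1],"near",vec(-yaw,b[0]-E0).round(1),b[1])
E
```

```text
(array([453.85215396, 181.40227876, 186.02396432]), np.float64(0.1467246119138639)) (array([489.41701986, 174.08536824, 182.53703544]), np.float64(0.2906175585334739))
mouth rel. edge frame [  1.9  -3.2 184.3]
far [  0.2  50.9 135.4] 1.9397559203090042 near [ -1.4 -51.3 134.8] 2.181363915002265
```

The mouth lines up with the edge to within about 2 mm across and 3 mm along. Lowering in two steps.

```bash
python3 - <<'E'
from h import *
from lean import yaw,O
E0=O+vec(yaw,[4.6,-109,0])
for z in (192,170):
    robot.move_straight((E0[0],E0[1],z),vel=50); robot.pause(.2); s=robot.state(); print(s["eef_pos"],s["contact_force"].round(2),s["wrist_torque"].round(3),s["opening"],s["time"])
a=get_image("scene");b=get_image("side")
cv2.imwrite("pics/crop7.png",np.hstack([cv2.resize(a[120:230,200:280],(410,564),interpolation=cv2.INTER_CUBIC),cv2.resize(b[185:275,310:370],(376,564),interpolation=cv2.INTER_CUBIC)])[:,:,::-1])
E
```

```text
[470.20806308 182.48348057 192.23844786] [-0.16 -0.74  0.79] [-0.011 -0.022  0.012] 20.575115867065083 26.275
[470.26306892 182.42109437 170.23813316] [-0.3  -0.7  -1.01] [-0.031 -0.063  0.052] 20.605976949328554 27.0667
```

View pics/crop7.png

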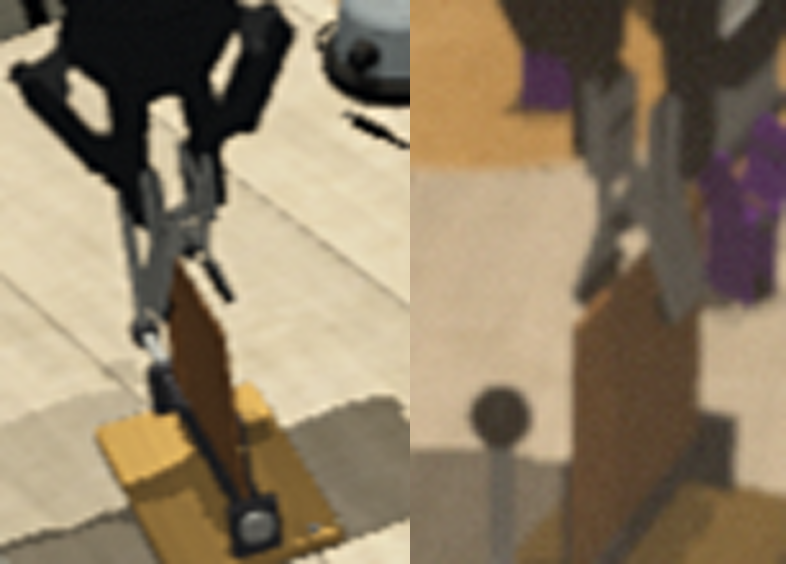

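The picture shows one jaw each side of the card: tips at about (155,315) and (228,298) in the scene half, with the card between them. The tips' midpoint is within about 1–2 mm of the card's middle, and no extra contact force shows. Handing in.

```bash
python3 -c "
from station import robot
print(robot.finish_job())"
```

```text
the job is handed in; nothing more can be done
None
```

The job is handed in, after about 27 s of robot time and with no verdict returned: the card measured upright to about 0.005 rad, and the steel clip is held squeezed open with its jaws about 17 mm down either side of the middle of the card's top edge; the force readings and last pictures showed no contact with the card and the path kept clear of the bystanders, though I did not re-measure them.

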